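Seat a temperature probe in the hidden well of a block heater

TASK

Lift the temperature probe out of its parking block, set its tip down on the floor of the wide mouth of the groove in the block heater's cover, and with light pressure slide it along the groove until it drops into the measuring well, which cannot be seen because a spring plug closes it flush with the groove's floor. Push the probe fully home, so that its shoulder lies on the cover, and leave it standing there upright. Be gentle: keep well under 30 N on the groove while feeling along it and do not slam the probe home; leave the vial, the jar and the carton beside it where they are.

Things in the scene. Friction and masses are not known exactly. Their poses are not given: they have to be found in the camera images.
- probe_handle (a point): Centre of the white square handle (18 x 18 x 60 mm, grey rings, flat sides across x and y) of the loose temperature probe (about 0.12 kg), which stands upright, z up. Under the handle: a round steel shoulder 24 mm wide, 4 mm thick, its underside 34 mm below this point; then a steel stem 8 mm wide, 34 mm long. Grip the handle across two flat sides.
- probe_tip (a point): Lowest point of the stem's half-round tip, on the probe's axis, 68 mm below probe_handle and 34 mm below the shoulder's underside; z axis along the probe, up.
- park_top (a point): Grey parking block, fixed, 70 x 70 x 44 mm on an 82 x 82 x 6 mm foot, with an upright hole 11 mm wide, 38 mm deep; this point is the centre of the hole's mouth on the block's top. The probe starts with its stem in the hole and its shoulder on the block; its yaw differs from the block's by up to 0.3 rad.
- heater: Block heater, fixed: a white housing 100 (x) x 240 (y) x 46 mm tall, front panel towards its -x; origin: centre of the underside. In its 8 mm grey metal cover a straight groove 11 mm wide runs along y at x = 0 from a wide mouth (y = -50 mm) to y = +55 mm. The groove's floor is a rigid dark steel block, 38 mm above the work surface. Probe on heater: under 30 N in the groove, under 60 N in the well.
- groove_mouth (a point): Centre of the groove's mouth, on the floor, 8 mm below the cover's top: a square opening 22 x 22 mm that narrows at 45 degrees to the 11 mm groove, which begins 16.5 mm from here. Axes as the heater's: the groove runs along +y. The hidden well, on the groove's centre line, is 35 to 90 mm from here, differently each time.
- groove_end (a point): Groove's far end wall, centre line, on the floor, 105 mm from groove_mouth. The hidden well is a round upright hole 11 mm wide, closed by a steel spring plug that looks like the floor and yields to the tip with 0.4 to 0.8 N, down to 27.5 mm. In the well the tip goes 26 mm below the floor, till the shoulder lies on the cover; the probe's weight then holds the plug down.
- vial_center (a point): Bystander: glass vial with a white cap, 25 mm wide, 52 mm tall, standing behind the heater; its centre.
- canister_center (a point): Bystander: small white screw-cap jar, 31 mm wide, 40 mm tall, standing behind the heater; its centre.
- slide_carton_center (a point): Bystander: card box 31 x 81 x 28 mm lying in front of the heater; its centre.
Things that resemble listed ones, but are neither listed nor needed, are in the scene too. Leave any orange or red look-alike of the part that bears probe_handle alone. Leave any black look-alike of the part that bears park_top alone.

How it is judged:
On the way, in this order (a step that is already met when the one before it is completed fails the run):
1. the probe is lifted clear of the parking block (z of probe_tip in the frame of park_top above 0.003 m), for 0.1 s.
2. the probe's tip rests on the floor of the groove's mouth (horizontal distance between probe_tip and groove_mouth below 0.014 m and z of probe_tip in the frame of groove_mouth below 0.003 m and contact force between probe and heater above 0.2 N), for 0.05 s.
3. the tip is slid along the floor of the groove, 17 to 33 mm from the mouth's centre (y of probe_tip in the frame of groove_mouth between 0.017 and 0.033 m and z of probe_tip in the frame of groove_mouth below 0.003 m), for 0.1 s.
At the end, for the whole second after the job is handed in: The probe stands in the well, its tip at least 23.5 mm below the groove's floor (26 mm is home, shoulder on the cover), within 0.12 rad of upright, at rest and released (z of probe_tip in the frame of groove_mouth below -0.0235 m and angle between probe_tip's own z axis and vertical below 0.12 rad and y of probe_tip in the frame of groove_mouth above 0.025 m and linear speed of probe below 0.02 m/s); the robot touches nothing.
It fails at once if the probe pushes on the heater with over 30 N before its tip is 15 mm down in the well (contact force between probe and heater above 30 N and z of probe_tip in the frame of groove_mouth above -0.015 m).
It fails at once if the probe pushes on the heater with over 60 N (contact force between probe and heater above 60 N).
It fails at once if the vial, the jar or the carton is moved by more than 20 mm (distance of any of vial_center, canister_center, slide_carton_center from where it was at the start of the episode above 0.02 m).
It also fails if it takes over 72 s, if anything falls off the work surface, if the arm or the gripper's body presses on something with over 40 N, if the wrist force passes 120 N, or if a joint passes its speed limit or range.

ROBOT

A 6-joint arm with a two-finger parallel gripper is mounted at the origin on a cart in front of the work surface, level with it; the furniture and walls round the work are solid. World frame = base frame: x ahead of the robot, y to its left, z up, the work surface at z = 0. Lengths are in m, angles in rad, forces in N, time in s.
With the tool pointing down it reaches from about 0.375 to 0.975 m from the base axis. Payload 3.8 kg.
Tool frame: the origin (TCP) lies at the very end of the fingers, on their centre line; the grasp point (between the pads) lies 19 mm behind it (bot.grip_depth is the distance from the TCP to the grasp point, in m); z points along the fingers, y is the direction in which the jaws open and shut (so a half turn about z gives the same grasp; the last joint's range is limited). The gripper opens to 85 mm and grips with 20 to 120 N. Pads are 22 mm wide; open, the fingers measure 114 mm over their backs; the gripper's body (76 mm by 85 mm) begins 54 mm behind the grasp point. The pads swing forward as they close: fully open they stand 13 mm farther back than shut.
Start: joints at [-1.281, 0.264, 1.604, -0, 1.274, -0.037], TCP at [0.217, -0.639, 0.231] pointing down, gripper open.
Joint ranges: [-2.63, 2.63], [-0.94, 2.18], [0.31, 2.57], [-1.31, 4.45], [0, 2.66], [-2.55, 2.55]. Speed limits (rad/s): [2.57, 2.57, 3.14, 3.14, 3.14, 3.14].

INTERFACE

Orientations are given as a rotation vector (axis times angle).
In Python, from workcell import bot, cams, job gives the robot as it stands.
- The arm moves only by the tool apply_moves, never from a script. Its argument "targets" is a list of rows, each an object of numbers: "dx", "dy", "dz": the shift along the tool's x, y, z in units of 30 mm (1.0 is 30 mm); "wx", "wy", "wz": the turn, a rotation vector about the tool's x, y, z in units of 6 degrees (1.0 is 6 degrees); "jaw": the opening, from 0 (shut) to 1 (fully open). In form: [{"dx": .., "dy": .., "dz": .., "wx": .., "wy": .., "wz": .., "jaw": ..}, ...]. A call has 1 to 5 rows; each row shifts and turns the commanded pose from where the row before left it, along the tool's axes as they then stand; what a row does not reach is not made up. A row lasts 1/10 s, in which the tool goes at most 50 mm and 8.59 degrees, less where a joint would pass 70% of its speed; a pose out of reach is approached as far as the arm can. A call is refused whole if a number of a shift passes 1 or a number of a turn 1, either way. A call with a gripper value outside its range is refused whole. The fingers move at their own pace and stop on an object; "newtons" is the grip in N (left out, the last holds). Time passes only in rows, so rows that do not move let the fingers close. It gives the time, the measured TCP pose, the force and the opening at its end, in the units of the state.
- bot.read_state(): the state, without advancing time (a new reading comes with each control period).
- cams.read_camera(name): name is "scene" or "top" or "wrist"; returns a dict with "color" (384x512x3 uint8, red, green, blue), "range_z" (384x512 float32, m along the optical axis (not along the pixel's ray), 0 where there is no reading), "fx", "fy", "cx", "cy" (pixels), "dist_coeffs" ([k1, k2, p1, p2, k3] as OpenCV has them; the pictures are not rectified), "eye" and "rotation" of the camera in the world; the wrist camera has in their place "T_tool_cam" (4x4, takes a point from camera to tool coordinates, whose origin is the TCP and whose axes are the flange's). Camera axes: x right, y down, z forward; pixel columns grow to the right and rows downward; lengths in m; the calibration is good to about 2 mm. A picture is of the moment at which its call begins: read the wrist's pose just before it.
- job.finish_job(): hands the job in, once; it reports no verdict.
The state is a dict: "time": time; "q": joint angles; "joint_vel": joint speeds; "joint_torque": joint torques, N m; "tool_pos": TCP position; "tcp_rot": TCP orientation; "wrist_force": force on the tool from outside, world axes, zero at the start; "torque": the same for the moment, N m; "width": opening from 0.0 (shut) to 1.0 (fully open).
Only numpy, scipy, OpenCV 4.12 (cv2) and the standard library are available. Lean on these libraries where they do the work, as an engineer would, in place of code of your own. Each camera call takes 0.05 s, during which the arm holds its last target.

## Working session

There is one attempt and no reset: what is moved stays moved. The work goes in short steps, Python scripts to look and compute and a tool call to move; the robot and the scene stay as the last step left them, time stands still between calls to the robot, and variables do not carry over. Pictures are saved under pics/ and viewed, and the job is handed in when it is done.

Besides the shell and the picture viewer there is one more tool, called after "Call:" as name(argument=value, ...) on one line, values as JSON. apply_moves: Moves the arm, as the interface text tells. Its arguments: {"type":"object","properties":{"targets":{"type":"array"},"newtons":{"type":"number"}},"required":["targets"]}

```bash
ls; mkdir -p pics; cat > h.py <<'E'
import numpy as np, cv2
from workcell import bot,cams,job
from scipy.spatial.transform import Rotation as R
def save(n,f): cv2.imwrite('pics/'+f,cv2.cvtColor(n,cv2.COLOR_RGB2BGR))
E
python3 - <<'E'
from h import *
s=bot.read_state();print(s)
for n in ['scene','top','wrist']:
    c=cams.read_camera(n);save(c['color'],n+'0.png');np.savez('%s0.npz'%n,**c)
    print(n,{k:v for k,v in c.items() if k not in('color','range_z')})
E
```

```text
pics
{'time': 0.0, 'q': array([-1.28088562e+00,  2.64802385e-01,  1.60539282e+00, -6.92314847e-06,
        1.27370081e+00, -3.69241504e-02]), 'joint_vel': array([-1.29113888e-03, -5.05434894e-05, -2.33782732e-05, -6.85474099e-04,
       -4.09264391e-04,  8.86431249e-04]), 'joint_torque': array([ 4.35056310e-03, -5.15100074e+01, -3.67312288e+01,  2.69874090e-04,
        1.29051527e-02, -1.08604974e-05]), 'tool_pos': array([ 0.21647511, -0.63856268,  0.22991869]), 'tcp_rot': array([-3.09748316e+00, -5.10740536e-01,  4.66420641e-04]), 'wrist_force': array([ 0.17958441,  0.01590002, -0.02532549]), 'torque': array([-0.03305965, -0.01412248,  0.03722695]), 'width': 0.9983343172268442}
scene {'fx': 495.5182131800831, 'fy': 495.5182131800831, 'cx': 258.89403239298133, 'cy': 187.47028670551163, 'dist_coeffs': array([-0.10923943,  0.        ,  0.        ,  0.        ,  0.        ]), 'eye': array([0.16598895, 0.61104365, 0.98203911]), 'rotation': array([-0.61462345,  2.69118747, -1.07658451])}
top {'fx': 401.1709946537156, 'fy': 401.1709946537156, 'cx': 259.79955654856593, 'cy': 181.22119291837336, 'dist_coeffs': array([0.04443697, 0.        , 0.        , 0.        , 0.        ]), 'eye': array([ 0.4193395 , -0.19026776,  1.31559818]), 'rotation': array([-2.16889568,  2.13905432, -0.14300714])}
wrist {'fx': 279.7385658572598, 'fy': 279.7385658572598, 'cx': 250.5357492900533, 'cy': 190.71626262484833, 'dist_coeffs': array([-0.06219795,  0.        ,  0.        ,  0.        ,  0.        ]), 'T_tool_cam': array([[ 1.16228327e-04, -9.45228570e-01, -3.26409156e-01,
         8.48511363e-02],
       [ 9.99999977e-01,  1.69549385e-04, -1.34906137e-04,
         3.51022788e-04],
       [ 1.82859607e-04, -3.26409132e-01,  9.45228567e-01,
        -1.42485435e-01],
       [ 0.00000000e+00,  0.00000000e+00,  0.00000000e+00,
         1.00000000e+00]])}
```

View pics/scene0.png

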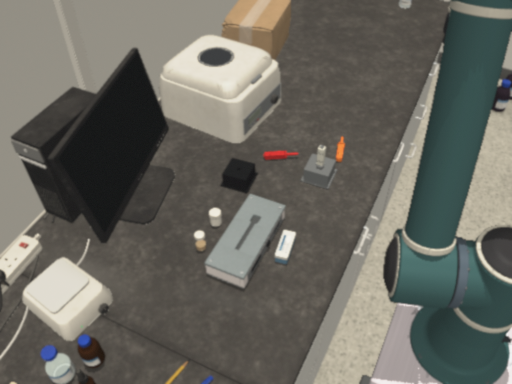

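View pics/top0.png

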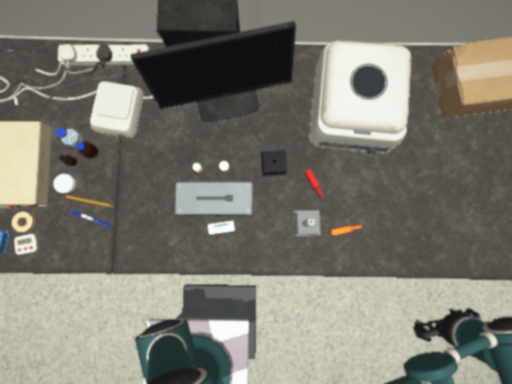

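View pics/wrist0.png

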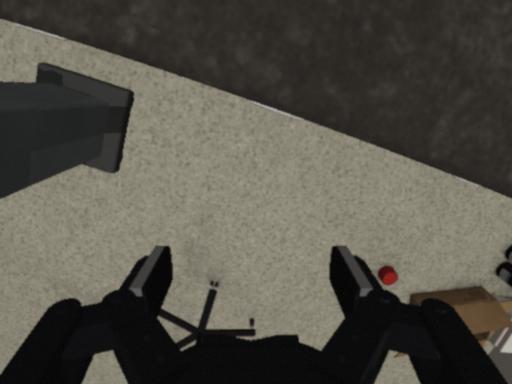

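```bash
cat >> h.py <<'E'
def pose(c,st=None):
    if 'eye' in c: return R.from_rotvec(c['rotation']).as_matrix(),np.asarray(c['eye'])
    T=np.eye(4);T[:3,:3]=R.from_rotvec(st['tcp_rot']).as_matrix();T[:3,3]=st['tool_pos'];T=T@c['T_tool_cam'];return T[:3,:3],T[:3,3]
def K(c): return np.array([[c['fx'],0,c['cx']],[0,c['fy'],c['cy']],[0,0,1.]])
def cloud(c,st=None):
    h,w=c['range_z'].shape
    u,v=np.meshgrid(np.arange(w),np.arange(h))
    p=cv2.undistortPoints(np.stack([u,v],-1).reshape(-1,1,2).astype(float),K(c),c['dist_coeffs']).reshape(h,w,2)
    Rm,t=pose(c,st)
    return (np.dstack([p,np.ones((h,w))])*c['range_z'][...,None])@Rm.T+t
def onplane(c,uv,z,st=None):
    p=cv2.undistortPoints(np.array(uv,float).reshape(-1,1,2),K(c),c['dist_coeffs']).reshape(-1,2)
    Rm,t=pose(c,st);d=np.c_[p,np.ones(len(p))]@Rm.T
    return t+d*((z-t[2])/d[:,2])[:,None]
def proj(c,P,st=None):
    Rm,t=pose(c,st);return cv2.projectPoints(((np.atleast_2d(P)-t)@Rm).reshape(-1,1,3),np.zeros(3),np.zeros(3),K(c),c['dist_coeffs'])[0].reshape(-1,2)
def crop(c,u0,v0,u1,v1,k,f): save(cv2.resize(c['color'][v0:v1,u0:u1],None,fx=k,fy=k,interpolation=cv2.INTER_CUBIC),f)
E
python3 - <<'E'
from h import *
s=dict(np.load('scene0.npz'));t=dict(np.load('top0.npz'))
crop(t,165,145,365,245,4,'tc.png');crop(s,190,130,360,290,4,'sc.png')
P=cloud(t)
for n,(u,v) in dict(mouth=(228,198),cover=(183,190),cover2=(245,205),parktop=(300,215),probe=(308,222),table=(270,230),vial=(197,167),jar=(224,166),carton=(221,228)).items(): print(n,P[v,u].round(4))
Q=cloud(s)
for n,(u,v) in dict(probe=(321,150),park=(312,170),cov=(240,255)).items(): print(n,Q[v,u].round(4))
E
```

```text
mouth [ 0.5325 -0.0901  0.0403]
cover [0.5554 0.0526 0.0473]
cover2 [ 0.5108 -0.1447  0.0423]
parktop [ 0.4816 -0.3196  0.0402]
probe [ 0.4578 -0.3366  0.1079]
table [ 0.4336 -0.2261 -0.0017]
vial [0.6291 0.01   0.0525]
jar [ 0.6355 -0.0748  0.0416]
carton [ 0.4375 -0.0689  0.0252]
probe [ 0.4558 -0.3346  0.1035]
park [ 0.4693 -0.315   0.0412]
cov [0.5145 0.0221 0.0433]
```

View pics/tc.png

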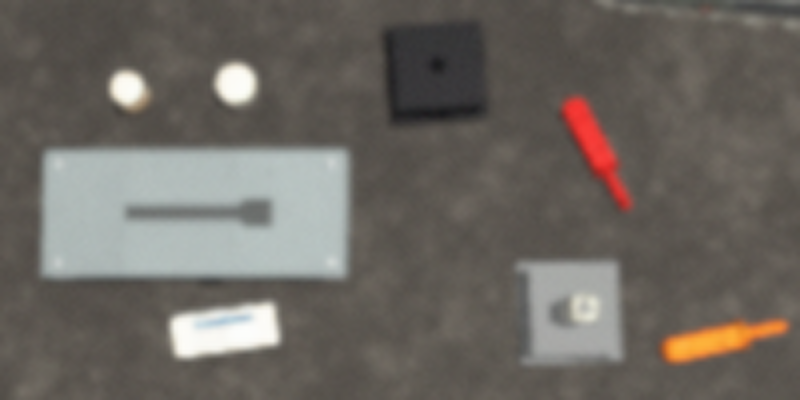

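View pics/sc.png

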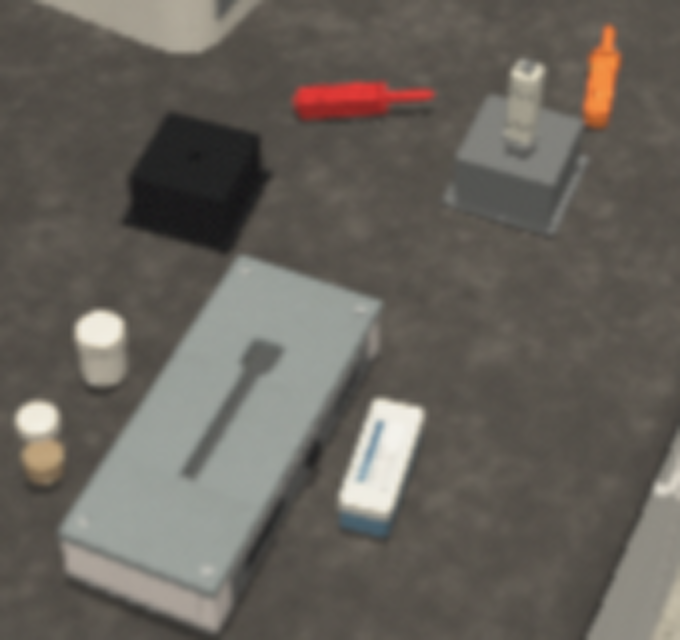

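The probe is the white handle in the grey block, at top px (310,222) and scene px (320,155). It is not the red look-alike (314,182) or the orange one (346,230), and the block is not the black one (274,162). The groove mouth is at top px (229,198), and the groove runs left (+y). I'll move the wrist over the probe for a close look.

Call:
apply_moves(targets=[{"wz": 1},{"wz": 1},{"wz": 1},{"wz": 0.12},{"dx": 0.9,"dy": -1}])

```text
invalid input at $.targets[0]: expected keys dx, dy, dz, wx, wy, wz, jaw
```

Call:
apply_moves(targets=[{"dx": 0.9,"dy": -1},{"dx": 0.9,"dy": -1},{"dx": 0.9,"dy": -1},{"dx": 0.9,"dy": -1},{"dx": 0.9,"dy": -1}])

```text
invalid input at $.targets[0]: expected keys dx, dy, dz, wx, wy, wz, jaw
```

Call:
apply_moves(targets=[{"dx": 0.9,"dy": -1},{"dx": 0.9,"dy": -1},{"dx": 0.9,"dy": -1},{"dy": -1},{}])

```text
invalid input at $.targets[0]: expected keys dx, dy, dz, wx, wy, wz, jaw
```

```bash
python3 - <<'E'
from h import *
s=bot.read_state();c=cams.read_camera('wrist');np.savez('w1.npz',**c,st_p=s['tool_pos'],st_r=s['tcp_rot']);save(c['color'],'w1.png')
print(s['time'],s['tool_pos'],s['tcp_rot'],s['wrist_force'],s['q'])
E
```

```text
0.15 [ 0.21650698 -0.63871882  0.2302294 ] [-3.09801489e+00 -5.10628123e-01  3.10333661e-04] [0.28389063 0.06748419 0.34881204] [-1.28092452e+00  2.64582121e-01  1.60509228e+00  2.95155757e-05
  1.27370677e+00 -3.68479875e-02]
```

View pics/w1.png

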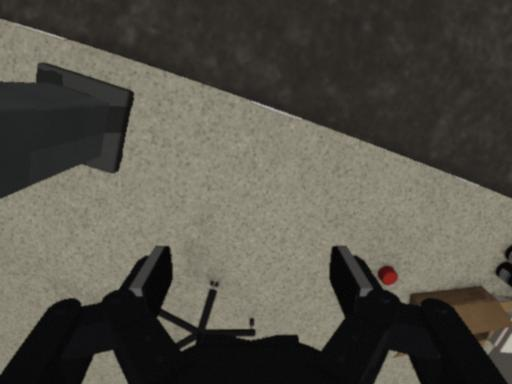

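All keys are required, so I'll resend the moves in full.

Call:
apply_moves(targets=[{"dx": 0,"dy": 0,"dz": 0,"wx": 0,"wy": 0,"wz": 1,"jaw": 1},{"dx": 0,"dy": 0,"dz": 0,"wx": 0,"wy": 0,"wz": 1,"jaw": 1},{"dx": 0,"dy": 0,"dz": 0,"wx": 0,"wy": 0,"wz": 1,"jaw": 1},{"dx": 0,"dy": 0,"dz": 0,"wx": 0,"wy": 0,"wz": 0.12,"jaw": 1},{"dx": 0.9,"dy": -1,"dz": 0,"wx": 0,"wy": 0,"wz": 0,"jaw": 1}])

```text
time: 0.7
tool_pos: [0.2413, -0.6117, 0.2309]
tcp_rot: [3.14, -0.003, -0.002]
wrist_force: [1.7, 0.5, 0.7]
width: 0.997
```

Call:
apply_moves(targets=[{"dx": 0.9,"dy": -1,"dz": 0,"wx": 0,"wy": 0,"wz": 0,"jaw": 1},{"dx": 0.9,"dy": -1,"dz": 0,"wx": 0,"wy": 0,"wz": 0,"jaw": 1},{"dx": 0.9,"dy": -1,"dz": 0,"wx": 0,"wy": 0,"wz": 0,"jaw": 1},{"dx": 0.9,"dy": -1,"dz": 0,"wx": 0,"wy": 0,"wz": 0,"jaw": 1},{"dx": 0.9,"dy": -1,"dz": 0,"wx": 0,"wy": 0,"wz": 0,"jaw": 1}])

```text
time: 1.2
tool_pos: [0.3795, -0.4579, 0.2312]
tcp_rot: [3.142, 0.003, 0.0]
wrist_force: [-0.0, -0.0, 0.1]
width: 0.998
```

Call:
apply_moves(targets=[{"dx": 0.9,"dy": -1,"dz": 0,"wx": 0,"wy": 0,"wz": 0,"jaw": 1},{"dx": 0.9,"dy": -1,"dz": 0,"wx": 0,"wy": 0,"wz": 0,"jaw": 1},{"dx": 0.9,"dy": -1,"dz": 0,"wx": 0,"wy": 0,"wz": 0,"jaw": 1},{"dx": 0,"dy": -1,"dz": 0,"wx": 0,"wy": 0,"wz": 0,"jaw": 1},{"dx": 0,"dy": 0,"dz": 0,"wx": 0,"wy": 0,"wz": 0,"jaw": 1}])

```text
time: 1.7
tool_pos: [0.4602, -0.3357, 0.231]
tcp_rot: [-3.14, -0.009, 0.001]
wrist_force: [-0.9, -0.0, 0.4]
width: 0.998
```

```bash
python3 - <<'E'
from h import *
s=bot.read_state();c=cams.read_camera('wrist');np.savez('w1.npz',**c,tool_pos=s['tool_pos'],tcp_rot=s['tcp_rot']);save(c['color'],'w1.png')
print(s['time'],s['tool_pos'],s['tcp_rot'],s['wrist_force'],s['q'])
E
```

```text
1.7 [ 0.46022686 -0.33574123  0.23101253] [-3.13966255e+00 -9.42022867e-03  1.05538775e-03] [-0.90298942 -0.02878695  0.38930738] [-6.74636930e-01  6.68959799e-02  1.83230394e+00  1.13082375e-03
  1.24411780e+00  8.89794820e-01]
```

View pics/w1.png

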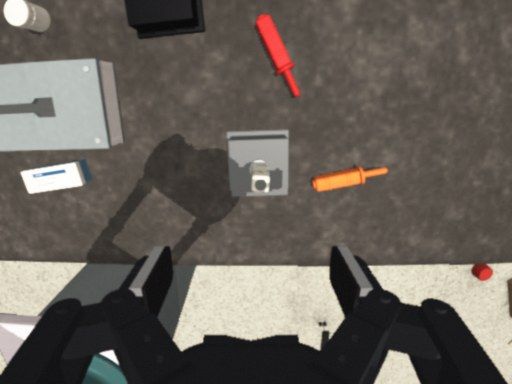

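```bash
python3 - <<'E'
from h import *
c=dict(np.load('w1.npz'));crop(c,220,125,300,205,7,'w1c.png')
P=cloud(c,c);sub=P[125:205,220:300].reshape(-1,3)
m=(sub[:,2]>.098)
print(m.sum(),sub[m].round(4)[:40])
m=(abs(sub[:,2]-.042)<.006);print('park',sub[m].mean(0),cv2.minAreaRect((sub[m][:,:2]*1000).astype(np.float32)))
print('table',np.median(P[60:120,330:500,2]))
print(onplane(c,[[260,183]],.108,c))
E
```

```text
349 [[ 0.5453 -0.3356  0.3734]
 [ 0.5453 -0.3356  0.3734]
 [ 0.5453 -0.3356  0.3734]
 [ 0.5453 -0.3356  0.3734]
 [ 0.5453 -0.3356  0.3734]
 [ 0.5453 -0.3356  0.3734]
 [ 0.5453 -0.3356  0.3734]
 [ 0.5453 -0.3356  0.3734]
 [ 0.5453 -0.3356  0.3734]
 [ 0.5453 -0.3356  0.3734]
 [ 0.5453 -0.3356  0.3734]
 [ 0.5453 -0.3356  0.3734]
 [ 0.4695 -0.337   0.0996]
 [ 0.4696 -0.338   0.0998]
 [ 0.4698 -0.339   0.1008]
 [ 0.4697 -0.34    0.1003]
 [ 0.4699 -0.341   0.1011]
 [ 0.4698 -0.3421  0.1007]
 [ 0.4694 -0.3431  0.0992]
 [ 0.4694 -0.3441  0.0989]
 [ 0.4694 -0.3451  0.0991]
 [ 0.4694 -0.3462  0.099 ]
 [ 0.4694 -0.3472  0.0992]
 [ 0.4693 -0.3492  0.0986]
 [ 0.4694 -0.3502  0.0991]
 [ 0.4695 -0.3512  0.0993]
 [ 0.4689 -0.337   0.1014]
 [ 0.4695 -0.338   0.1034]
 [ 0.4699 -0.339   0.1048]
 [ 0.4696 -0.34    0.1038]
 [ 0.4698 -0.341   0.1043]
 [ 0.4699 -0.342   0.1046]
 [ 0.4698 -0.343   0.1042]
 [ 0.4693 -0.344   0.1026]
 [ 0.4697 -0.345   0.1039]
 [ 0.4695 -0.346   0.1033]
 [ 0.4695 -0.347   0.1032]
 [ 0.4693 -0.3481  0.1024]
 [ 0.4691 -0.3491  0.1018]
 [ 0.4694 -0.3501  0.1027]]
park [ 0.46502042 -0.34430758  0.04378697] ((460.6811218261719, -344.6786804199219), (70.74736022949219, 70.14894104003906), 2.385740280151367)
table -0.00012745786165604955
[[ 0.4615589  -0.34501034  0.108     ]]
```

View pics/w1c.png

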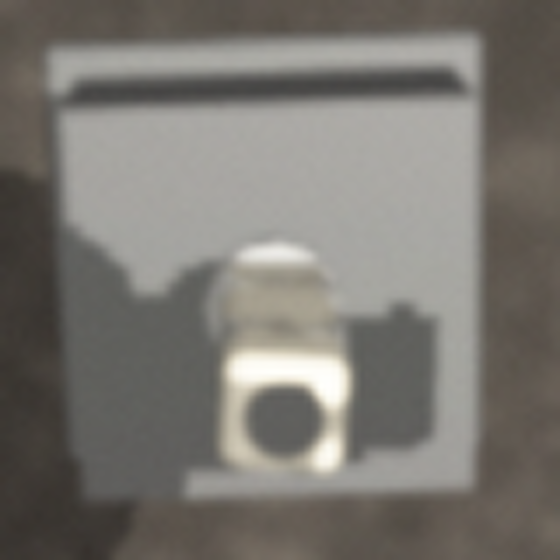

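```bash
python3 - <<'E'
from h import *
c=dict(np.load('w1.npz'))
P=cloud(c,c);sub=P[125:205,220:300].reshape(-1,3)
m=(sub[:,2]>.07)&(sub[:,2]<.2);p=sub[m]
print(np.histogram(p[:,2],20))
p=p[p[:,2]>.105]; print(len(p),p.mean(0),cv2.minAreaRect((p[:,:2]*1000).astype(np.float32)))
q=sub[(sub[:,2]>.06)&(sub[:,2]<.102)];
# front face fit x = a y+b
print(len(q),np.polyfit(q[:,1],q[:,0],1))
E
```

```text
(array([ 11,   5,   8,   6,  10,   5,   9,   5,   6,  11,   9,  15,  15,
         5,  12,   8,  21, 105,  89,  91]), array([0.07002082, 0.07209553, 0.07417025, 0.07624497, 0.07831969,
       0.08039441, 0.08246912, 0.08454384, 0.08661856, 0.08869328,
       0.09076799, 0.09284271, 0.09491743, 0.09699215, 0.09906686,
       0.10114158, 0.1032163 , 0.10529102, 0.10736574, 0.10944045,
       0.11151517]))
290 [ 0.46158268 -0.34443681  0.10819716] ((461.0090026855469, -344.5579833984375), (17.123456954956055, 17.17914390563965), 1.2692281007766724)
175 [-0.02575566  0.46029214]
```

The probe handle is at (0.461, -0.3445) with its top at z = 0.108 and yaw near 0, and it stands in the grey block centred on the same point. I'll descend and grip.

Call:
apply_moves(targets=[{"dx": 0.03,"dy": 0.29,"dz": 0.7,"wx": 0,"wy": 0,"wz": 0,"jaw": 1},{"dx": 0,"dy": 0,"dz": 1,"wx": 0,"wy": 0,"wz": 0,"jaw": 1},{"dx": 0,"dy": 0,"dz": 1,"wx": 0,"wy": 0,"wz": 0,"jaw": 1},{"dx": 0,"dy": 0,"dz": 0,"wx": 0,"wy": 0,"wz": 0,"jaw": 1},{"dx": 0,"dy": 0,"dz": 0,"wx": 0,"wy": 0,"wz": 0,"jaw": 1}])

```text
time: 2.25
tool_pos: [0.4599, -0.3486, 0.15]
tcp_rot: [-3.141, 0.0, 0.002]
wrist_force: [0.3, -0.7, 1.0]
width: 1.0
```

```bash
python3 - <<'E'
from h import *
s=bot.read_state();c=cams.read_camera('wrist');np.savez('w2.npz',**c,tool_pos=s['tool_pos'],tcp_rot=s['tcp_rot']);save(c['color'],'w2.png')
print(s['time'],s['tool_pos'],s['tcp_rot'],s['wrist_force'])
E
```

```text
2.25 [ 0.45991712 -0.34858429  0.15004609] [-3.14089844e+00  4.36770938e-04  1.86469010e-03] [ 0.26262107 -0.7249465   1.04976552]
```

View pics/w2.png

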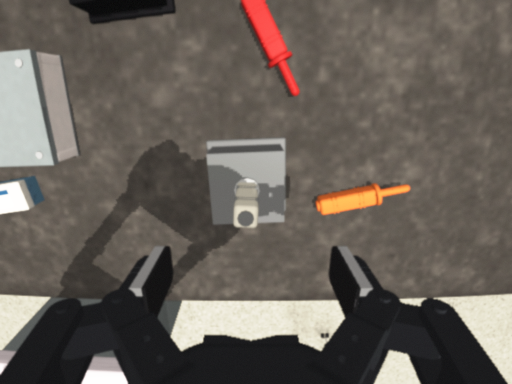

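```bash
python3 - <<'E'
from h import *
c=dict(np.load('w2.npz'))
P=cloud(c,c);sub=P[135:240,190:300].reshape(-1,3)
p=sub[(sub[:,2]>.105)&(sub[:,2]<.13)]
print(len(p),p.mean(0),cv2.minAreaRect((p[:,:2]*1000).astype(np.float32)))
q=sub[abs(sub[:,2]-.044)<.006];print(cv2.minAreaRect((q[:,:2]*1000).astype(np.float32)))
crop(c,190,135,300,240,6,'w2c.png')
E
```

```text
521 [ 0.46194798 -0.34465615  0.10835627] ((461.28741455078125, -344.6624755859375), (17.623960494995117, 17.769229888916016), 89.1157455444336)
((460.5828552246094, -344.32806396484375), (70.69286346435547, 69.86650085449219), 2.0352792739868164)
```

View pics/w2c.png

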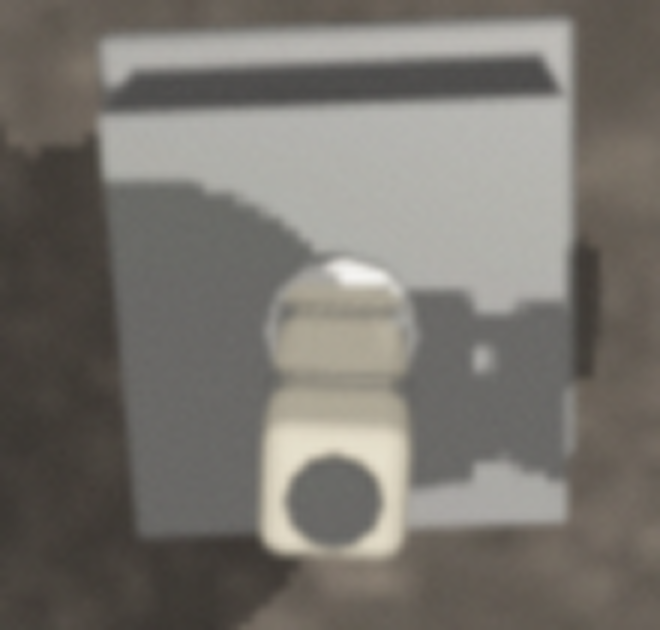

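The white handle in the grey block is confirmed and its flats line up with my jaws to within 1°. I'll shift by +4 mm in y, go down and close.

Call:
apply_moves(targets=[{"dx": 0.04,"dy": -0.13,"dz": 0,"wx": 0,"wy": 0,"wz": 0,"jaw": 1},{"dx": 0,"dy": 0,"dz": 1,"wx": 0,"wy": 0,"wz": 0,"jaw": 1},{"dx": 0,"dy": 0,"dz": 1,"wx": 0,"wy": 0,"wz": 0,"jaw": 1},{"dx": 0,"dy": 0,"dz": 1,"wx": 0,"wy": 0,"wz": 0,"jaw": 1},{"dx": 0,"dy": 0,"dz": 0,"wx": 0,"wy": 0,"wz": 0,"jaw": 1}])

```text
time: 2.8
tool_pos: [0.4597, -0.3421, 0.0576]
tcp_rot: [-3.138, -0.001, 0.007]
wrist_force: [-1.1, 0.5, -0.6]
width: 1.003
```

Call:
apply_moves(targets=[{"dx": 0,"dy": 0,"dz": 0,"wx": 0,"wy": 0,"wz": 0,"jaw": 0.35},{"dx": 0,"dy": 0,"dz": 0,"wx": 0,"wy": 0,"wz": 0,"jaw": 0.35},{"dx": 0,"dy": 0,"dz": 0,"wx": 0,"wy": 0,"wz": 0,"jaw": 0.35},{"dx": 0,"dy": 0,"dz": 0,"wx": 0,"wy": 0,"wz": 0,"jaw": 0.35}], newtons=20)

```text
time: 3.2
tool_pos: [0.4629, -0.3449, 0.0621]
tcp_rot: [3.14, 0.0, 0.004]
wrist_force: [-0.4, 0.1, 0.7]
width: 0.352
```

Call:
apply_moves(targets=[{"dx": 0,"dy": 0,"dz": 0,"wx": 0,"wy": 0,"wz": 0,"jaw": 0.22},{"dx": 0,"dy": 0,"dz": 0,"wx": 0,"wy": 0,"wz": 0,"jaw": 0.1},{"dx": 0,"dy": 0,"dz": 0,"wx": 0,"wy": 0,"wz": 0,"jaw": 0},{"dx": 0,"dy": 0,"dz": 0,"wx": 0,"wy": 0,"wz": 0,"jaw": 0},{"dx": 0,"dy": 0,"dz": 0,"wx": 0,"wy": 0,"wz": 0,"jaw": 0}], newtons=40)

```text
time: 3.7
tool_pos: [0.4623, -0.3445, 0.0613]
tcp_rot: [3.141, 0.0, 0.002]
wrist_force: [-0.6, 1.1, 5.7]
width: 0.207
```

```bash
python3 - <<'E'
from h import *
for i in range(4):
    c=cams.read_camera('wrist');s=bot.read_state()
    print(s['time'],s['tool_pos'],s['tcp_rot'],s['wrist_force'],s['torque'],s['width'])
save(c['color'],'w3.png')
# heater from w1 and top
for f in ['w1.npz','w2.npz','top0.npz','scene0.npz']:
    c=dict(np.load(f));P=cloud(c,c)
    m=(abs(P[...,2]-.046)<.006)&(P[...,0]>.42)&(P[...,0]<.62)&(P[...,1]>-.25)&(P[...,1]<.13)
    p=P[m];print(f,len(p),p.mean(0),cv2.minAreaRect((p[:,:2]*1000).astype(np.float32)))
E
```

```text
3.75 [ 0.46230826 -0.34451537  0.06130304] [3.14074350e+00 7.14389563e-05 1.70121025e-03] [-0.37394113  0.50762873  6.01824392] [0.11261914 0.13257375 0.02223957] 0.20455957117464452
3.8 [ 0.46232556 -0.34449589  0.06131396] [3.14074657e+00 1.31155997e-04 1.69458758e-03] [-0.28683022 -0.00831549  6.1140158 ] [0.08047165 0.14288594 0.03876245] 0.20502646144108397
3.85 [ 0.4623285  -0.34449475  0.06128705] [3.14075867e+00 6.26977340e-05 1.69063430e-03] [-0.51579215  1.09535363  5.26498278] [0.15214532 0.1290433  0.03394002] 0.20421721833478124
3.9 [ 0.46232356 -0.34450363  0.0612974 ] [3.14074027e+00 7.54502158e-05 1.64376067e-03] [-0.10619809  0.9580171   6.30718067] [0.14400899 0.15433686 0.0032984 ] 0.20516340623583204
w1.npz 8599 [ 0.53494424 -0.10556809  0.04582309] ((540.3018798828125, -133.03189086914062), (121.37273406982422, 243.182373046875), 13.129195213317871)
w2.npz 5405 [ 0.53396104 -0.14632799  0.04559542] ((557.3352661132812, -161.14227294921875), (72.1756591796875, 176.9384765625), 63.00447082519531)
top0.npz 2180 [ 0.5318304  -0.04243727  0.04579856] ((552.4359130859375, -78.21360778808594), (136.83546447753906, 310.5166931152344), 0.687013566493988)
scene0.npz 3131 [ 0.53065388 -0.03426046  0.04426534] ((549.9998779296875, -85.26429748535156), (140.7531280517578, 329.5118408203125), 0.2490784078836441)
```

View pics/w3.png

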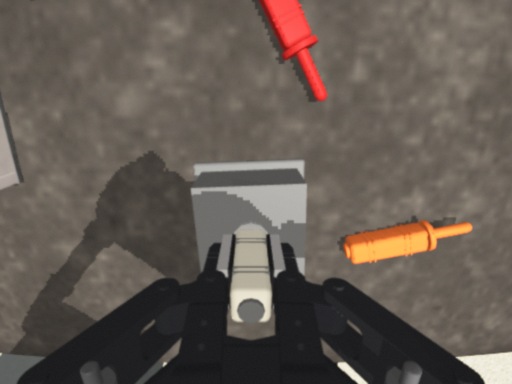

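Call:
apply_moves(targets=[{"dx": 0,"dy": 0,"dz": -0.4,"wx": 0,"wy": 0,"wz": 0,"jaw": 0},{"dx": 0,"dy": 0,"dz": -0.7,"wx": 0,"wy": 0,"wz": 0,"jaw": 0},{"dx": 0,"dy": 0,"dz": -0.8,"wx": 0,"wy": 0,"wz": 0,"jaw": 0},{"dx": 0,"dy": 0,"dz": -0.8,"wx": 0,"wy": 0,"wz": 0,"jaw": 0},{"dx": 0,"dy": 0,"dz": -0.6,"wx": 0,"wy": 0,"wz": 0,"jaw": 0}])

```text
time: 4.4
tool_pos: [0.4618, -0.3441, 0.161]
tcp_rot: [3.141, 0.0, 0.001]
wrist_force: [-0.0, -0.4, -1.5]
width: 0.207
```

```bash
python3 - <<'E'
from h import *
c=cams.read_camera('wrist');
for i in range(3): cams.read_camera('top')
s=bot.read_state();c=cams.read_camera('wrist')
print(s['time'],s['tool_pos'],s['tcp_rot'],s['wrist_force'],s['torque'],s['width'])
save(c['color'],'w4.png')
c=cams.read_camera('scene');crop(c,230,90,380,240,4,'s4.png')
# heater via top: 
from h import *
t=dict(np.load('top0.npz'))
g=cv2.cvtColor(t['color'],cv2.COLOR_RGB2HSV)
sub=t['color'][165:232,165:265].astype(int)
P=onplane(t,[[x,y] for y in range(165,232) for x in range(165,265)],.046).reshape(67,100,3)
m=((sub.sum(2)>350)&(sub[...,2]>sub[...,0]+8)).astype(np.uint8)
m=cv2.morphologyEx(m,cv2.MORPH_OPEN,np.ones((3,3)))
n,l,st,_=cv2.connectedComponentsWithStats(m);k=1+st[1:,4].argmax();print(st)
print(cv2.minAreaRect((P[l==k][:,:2]*1000).astype(np.float32)))
E
```

```text
4.6 [ 0.46159105 -0.34393349  0.15923072] [3.14151057e+00 1.53017120e-04 1.14687783e-04] [-0.45914153  0.49504895 -1.58278818] [ 0.06035398  0.0345735  -0.01393519] 0.20758292035860407
[[   0    0  100   67 6371]
 [  77   19    3    3    9]
 [  52   20    3    5   15]
 [  61   22    3    5   15]
 [  68   23    4    5   19]
 [  73   23   10    9   59]
 [  13   24    3    3    9]
 [  70   34   13   13   85]
 [  36   38    3    5   15]
 [  59   38   10   10   55]
 [  19   40    3    3    9]
 [  32   41    3    3    9]
 [  53   42    4    6   21]
 [  37   44    3    3    9]]
((510.370849609375, -132.197998046875), (38.01628112792969, 37.98404312133789), 1.0346916913986206)
```

View pics/s4.png

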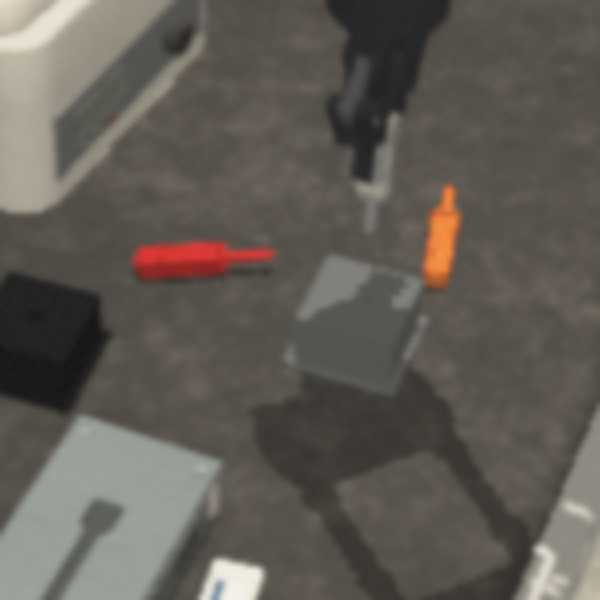

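View pics/w4.png

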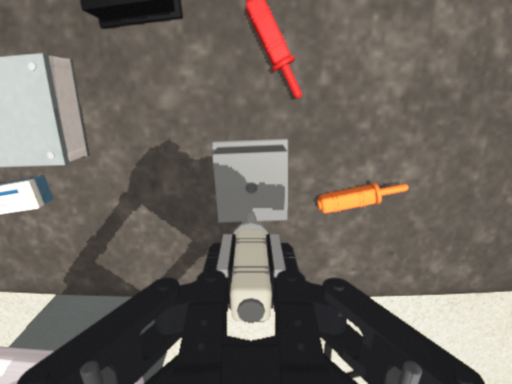

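The probe is held with its tip clear of the block. Next I'll carry it above the groove mouth, at roughly (0.5325, -0.09).

Call:
apply_moves(targets=[{"dx": 0.4,"dy": -0.7,"dz": 0,"wx": 0,"wy": 0,"wz": 0,"jaw": 0},{"dx": 0.4,"dy": -1,"dz": 0,"wx": 0,"wy": 0,"wz": 0,"jaw": 0},{"dx": 0.4,"dy": -1,"dz": 0,"wx": 0,"wy": 0,"wz": 0,"jaw": 0},{"dx": 0.4,"dy": -1,"dz": 0,"wx": 0,"wy": 0,"wz": 0,"jaw": 0},{"dx": 0.4,"dy": -1,"dz": 0,"wx": 0,"wy": 0,"wz": 0,"jaw": 0}])

```text
time: 5.2
tool_pos: [0.5209, -0.2014, 0.1573]
tcp_rot: [-3.14, 0.0, 0.005]
wrist_force: [-0.2, 0.4, -2.2]
width: 0.206
```

Call:
apply_moves(targets=[{"dx": 0.35,"dy": -1,"dz": 0,"wx": 0,"wy": 0,"wz": 0,"jaw": 0},{"dx": 0,"dy": -1,"dz": 0,"wx": 0,"wy": 0,"wz": 0,"jaw": 0},{"dx": 0,"dy": -1,"dz": 0,"wx": 0,"wy": 0,"wz": 0,"jaw": 0},{"dx": 0,"dy": -0.7,"dz": 0,"wx": 0,"wy": 0,"wz": 0,"jaw": 0},{"dx": 0,"dy": 0,"dz": 0,"wx": 0,"wy": 0,"wz": 0,"jaw": 0}])

```text
time: 5.7
tool_pos: [0.5308, -0.0894, 0.1573]
tcp_rot: [-3.14, -0.005, 0.006]
wrist_force: [-0.2, -0.7, -0.9]
width: 0.206
```

```bash
python3 - <<'E'
from h import *
for i in range(3): cams.read_camera('wrist')
s=bot.read_state();c=cams.read_camera('wrist');np.savez('w5.npz',**c,tool_pos=s['tool_pos'],tcp_rot=s['tcp_rot'])
print(s['time'],s['tool_pos'],s['tcp_rot'],s['wrist_force'],s['torque'],s['width'])
save(c['color'],'w5.png');crop(c,90,140,330,240,3,'w5c.png')
E
```

```text
5.85 [ 0.53164069 -0.09234205  0.15825152] [ 3.14144001e+00  6.69640708e-04 -2.74070164e-03] [ 0.21833002 -1.02911149 -1.40782527] [ 0.02550773 -0.02129564 -0.02852421] 0.20567559624547757
```

View pics/w5.png

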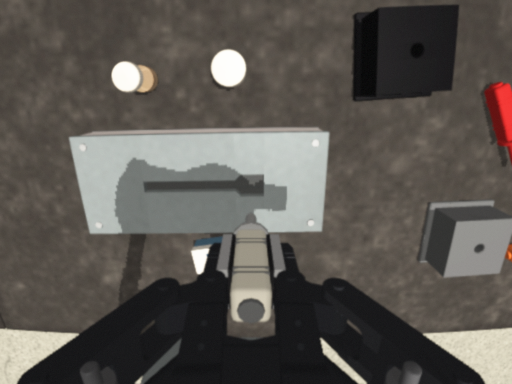

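View pics/w5c.png

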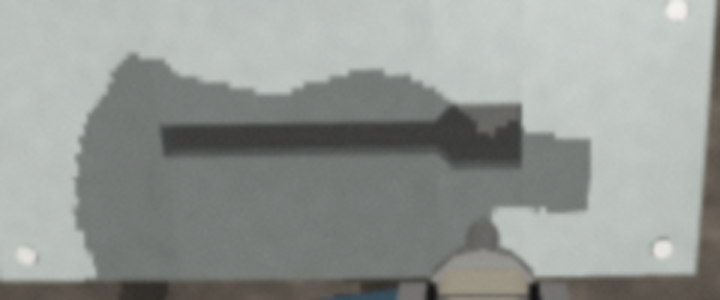

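```bash
python3 - <<'E'
from h import *
c=dict(np.load('w5.npz'))
def f(u,v): return [(u/3+90-1/3),(v/3+140-1/3)]
N=['mouth UR','mouth LR','groove end U','groove end L','groove U at 430','groove L at 430','mouth U left','mouth L left']
px=[f(521,103),f(521,167),f(162,126),f(164,156),f(430,121),f(430,152),f(462,104),f(455,166)]
for n,p in zip(N,onplane(c,px,.046,c)): print(n,p.round(4))
# cover mask corners
g=c['color'].astype(int);m=(np.linalg.norm(g-g,axis=2)*0).astype(bool)
P=cloud(c,c)
z=P[...,2]
m=((abs(z-.0455)<.004)&(P[...,0]>.46)&(P[...,0]<.6)).astype(np.uint8); m=cv2.morphologyEx(m,cv2.MORPH_OPEN,np.ones((5,5)))
n,l,st,_=cv2.connectedComponentsWithStats(m);k=1+st[1:,4].argmax()
p=P[l==k];print(p.mean(0),np.median(p[:,2]),cv2.minAreaRect((p[:,:2]*1000).astype(np.float32)))
# fit edges: top edge (x max), left and right
for u in (120,180,240,300):
    vs=np.where(l[:,u]==k)[0];print(u,P[vs[0],u].round(4))
for v in (160,180,200):
    us=np.where(l[v]==k)[0];print(v,P[v,us[0]].round(4),P[v,us[-1]].round(4))
# groove floor depth
mf=(abs(z-.038)<.0025)&(P[...,0]>.5)&(P[...,0]<.56)&(P[...,1]>-.12)&(P[...,1]<.05)
p=P[mf];print(len(p),np.median(p,0),p[:,:2].min(0),p[:,:2].max(0))
print('tcp px',proj(c,[[.5316,-.0923,.046]],c))
E
```

```text
mouth UR [ 0.5451 -0.1045  0.046 ]
mouth LR [ 0.5237 -0.1049  0.046 ]
groove end U [0.5375 0.0103 0.046 ]
groove end L [0.5274 0.0109 0.046 ]
groove U at 430 [ 0.5392 -0.0758  0.046 ]
groove L at 430 [ 0.5288 -0.0756  0.046 ]
mouth U left [ 0.5448 -0.086   0.046 ]
mouth L left [ 0.524  -0.0835  0.046 ]
[ 0.53734461 -0.04445946  0.04582424] 0.045844096180538585 ((533.2137451171875, -43.75395202636719), (100.96631622314453, 241.6346893310547), 0.8526490330696106)
120 [0.5822 0.0274 0.0453]
180 [ 0.5826 -0.0284  0.0454]
240 [ 0.584  -0.0829  0.0437]
300 [ 0.5844 -0.1371  0.0457]
160 [0.5594 0.0753 0.0466] [ 0.5588 -0.1628  0.0461]
180 [0.5393 0.0758 0.0458] [ 0.5393 -0.1587  0.0463]
200 [0.5184 0.076  0.0458] [ 0.5184 -0.1637  0.0449]
1369 [ 0.53172302 -0.06231965  0.03784757] [ 0.52245823 -0.10489415] [0.54318349 0.01161051]
tcp px [[250.37332546 187.55681045]]
```

The mouth centre is at (0.5343, -0.0938) and the groove heads along +y with a slope of about -0.016 in x. The floor is at z = 0.038, so contact should come at TCP z ≈ 0.089. I'll line up and descend.

Call:
apply_moves(targets=[{"dx": 0.12,"dy": 0.04,"dz": 0,"wx": 0,"wy": 0,"wz": 0,"jaw": 0},{"dx": 0,"dy": 0,"dz": 0.8,"wx": 0,"wy": 0,"wz": 0,"jaw": 0},{"dx": 0,"dy": 0,"dz": 0.7,"wx": 0,"wy": 0,"wz": 0,"jaw": 0},{"dx": 0,"dy": 0,"dz": 0,"wx": 0,"wy": 0,"wz": 0,"jaw": 0},{"dx": 0,"dy": 0,"dz": 0,"wx": 0,"wy": 0,"wz": 0,"jaw": 0}])

```text
time: 6.4
tool_pos: [0.5356, -0.0939, 0.1141]
tcp_rot: [-3.141, 0.001, 0.002]
wrist_force: [-0.4, -0.2, -1.4]
width: 0.205
```

```bash
cat > st.py <<'E'
from h import *
import sys
A=[]
for i in range(int(sys.argv[1]) if len(sys.argv)>1 else 3):
    c=cams.read_camera('wrist');s=bot.read_state();A.append(np.r_[s['tool_pos'],s['wrist_force'],s['torque'],s['tcp_rot']])
A=np.array(A)
print(s['time'],'pos',A[-1,:3].round(4),'F',A[:,3:6].mean(0).round(2),'T',A[:,6:9].mean(0).round(3),'rot',A[-1,9:].round(3),'w',round(s['width'],3))
if len(sys.argv)>2: save(c['color'],sys.argv[2])
E
python3 st.py 4 w6.png
```

```text
6.6 pos [ 0.537  -0.0937  0.1158] F [ 0.35  0.12 -0.8 ] T [ 0.     0.012 -0.004] rot [ 3.141 -0.     0.004] w 0.205
```

View pics/w6.png

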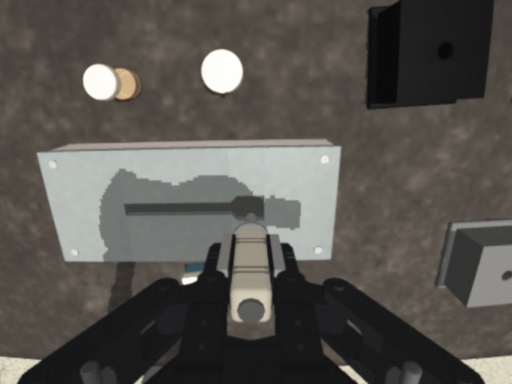

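Call:
apply_moves(targets=[{"dx": -0.05,"dy": 0,"dz": 0.3,"wx": 0,"wy": 0,"wz": 0,"jaw": 0},{"dx": 0,"dy": 0,"dz": 0.35,"wx": 0,"wy": 0,"wz": 0,"jaw": 0},{"dx": 0,"dy": 0,"dz": 0,"wx": 0,"wy": 0,"wz": 0,"jaw": 0},{"dx": 0,"dy": 0,"dz": 0,"wx": 0,"wy": 0,"wz": 0,"jaw": 0}])

```text
time: 7.0
tool_pos: [0.5336, -0.093, 0.0939]
tcp_rot: [-3.141, -0.0, 0.003]
wrist_force: [0.9, 0.6, -0.5]
width: 0.203
```

```bash
python3 st.py 4 w7.png
```

```text
7.2 pos [ 0.5347 -0.0933  0.0951] F [-0.01  0.3  -0.93] T [-0.008 -0.011  0.006] rot [3.141e+00 0.000e+00 1.000e-03] w 0.208
```

View pics/w7.png

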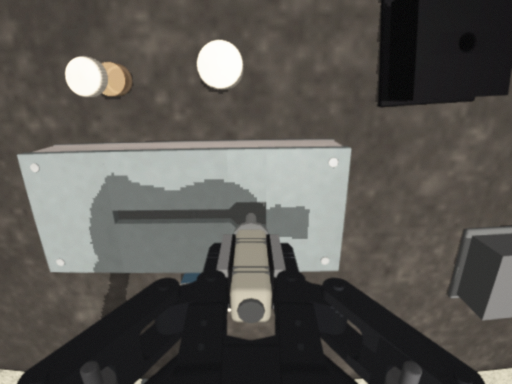

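Call:
apply_moves(targets=[{"dx": 0,"dy": 0,"dz": 0.13,"wx": 0,"wy": 0,"wz": 0,"jaw": 0},{"dx": 0,"dy": 0,"dz": 0,"wx": 0,"wy": 0,"wz": 0,"jaw": 0},{"dx": 0,"dy": 0,"dz": 0,"wx": 0,"wy": 0,"wz": 0,"jaw": 0}])

```text
time: 7.5
tool_pos: [0.5342, -0.0932, 0.0907]
tcp_rot: [-3.142, -0.0, 0.0]
wrist_force: [1.1, 0.1, -0.7]
width: 0.201
```

```bash
python3 st.py 5
```

```text
7.75 pos [ 0.5344 -0.0933  0.091 ] F [-0.08 -0.09 -1.42] T [ 0.012 -0.007 -0.008] rot [3.142 0.    0.   ] w 0.207
```

Call:
apply_moves(targets=[{"dx": 0,"dy": 0,"dz": 0.05,"wx": 0,"wy": 0,"wz": 0,"jaw": 0},{"dx": 0,"dy": 0,"dz": 0.03,"wx": 0,"wy": 0,"wz": 0,"jaw": 0},{"dx": 0,"dy": 0,"dz": 0,"wx": 0,"wy": 0,"wz": 0,"jaw": 0}])

```text
time: 8.05
tool_pos: [0.5346, -0.0933, 0.0887]
tcp_rot: [3.142, 0.0, 0.001]
wrist_force: [0.3, -0.9, -0.0]
width: 0.204
```

```bash
python3 st.py 5
```

```text
8.3 pos [ 0.5345 -0.0933  0.0887] F [-0.15  0.26  0.48] T [-0.023 -0.001  0.009] rot [3.142e+00 0.000e+00 1.000e-03] w 0.2
```

Call:
apply_moves(targets=[{"dx": 0,"dy": 0,"dz": 0.02,"wx": 0,"wy": 0,"wz": 0,"jaw": 0},{"dx": 0,"dy": 0,"dz": 0,"wx": 0,"wy": 0,"wz": 0,"jaw": 0}])

```text
time: 8.5
tool_pos: [0.5347, -0.0933, 0.0884]
tcp_rot: [3.141, 0.0, 0.001]
wrist_force: [-1.2, 0.7, 4.7]
width: 0.208
```

```bash
python3 st.py 4
```

```text
8.7 pos [ 0.5346 -0.0933  0.0884] F [-0.87  0.25  4.91] T [0.043 0.196 0.023] rot [3.141e+00 0.000e+00 1.000e-03] w 0.21
```

About 6 N of contact on the mouth floor. Next I'll slide slowly into the groove.

Call:
apply_moves(targets=[{"dx": 0,"dy": -0.05,"dz": -0.01,"wx": 0,"wy": 0,"wz": 0,"jaw": 0},{"dx": 0,"dy": -0.1,"dz": 0,"wx": 0,"wy": 0,"wz": 0,"jaw": 0},{"dx": 0,"dy": -0.1,"dz": 0,"wx": 0,"wy": 0,"wz": 0,"jaw": 0}])

```text
time: 9.0
tool_pos: [0.5348, -0.086, 0.0884]
tcp_rot: [3.141, 0.0, 0.001]
wrist_force: [0.5, -3.2, 3.5]
width: 0.203
```

```bash
python3 st.py 3
```

```text
9.15 pos [ 0.5347 -0.0851  0.0884] F [0.3  1.03 4.64] T [ 0.082 -0.064 -0.001] rot [-3.141e+00 -0.000e+00 -1.000e-03] w 0.198
```

Call:
apply_moves(targets=[{"dx": 0,"dy": -0.1,"dz": 0,"wx": 0,"wy": 0,"wz": 0,"jaw": 0},{"dx": 0,"dy": -0.1,"dz": 0,"wx": 0,"wy": 0,"wz": 0,"jaw": 0},{"dx": 0,"dy": -0.1,"dz": 0,"wx": 0,"wy": 0,"wz": 0,"jaw": 0},{"dx": 0,"dy": -0.1,"dz": 0,"wx": 0,"wy": 0,"wz": 0,"jaw": 0}])

```text
time: 9.55
tool_pos: [0.5345, -0.0738, 0.0884]
tcp_rot: [3.141, 0.0, 0.0]
wrist_force: [0.1, -2.7, 3.8]
width: 0.203
```

```bash
python3 st.py 3 w8.png
```

```text
9.7 pos [ 0.5344 -0.0729  0.0883] F [ 0.5  -0.51  5.24] T [-0.003 -0.038 -0.01 ] rot [-3.141  0.    -0.   ] w 0.206
```

View pics/w8.png

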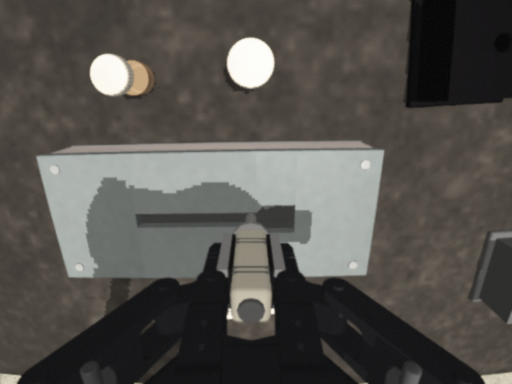

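Call:
apply_moves(targets=[{"dx": 0,"dy": -0.06,"dz": 0,"wx": 0,"wy": 0,"wz": 0,"jaw": 0},{"dx": 0,"dy": -0.07,"dz": 0,"wx": 0,"wy": 0,"wz": 0,"jaw": 0},{"dx": 0,"dy": -0.07,"dz": 0,"wx": 0,"wy": 0,"wz": 0,"jaw": 0},{"dx": -0.01,"dy": -0.07,"dz": 0,"wx": 0,"wy": 0,"wz": 0,"jaw": 0},{"dx": 0,"dy": 0,"dz": 0,"wx": 0,"wy": 0,"wz": 0,"jaw": 0}])

```text
time: 10.2
tool_pos: [0.5342, -0.0651, 0.0883]
tcp_rot: [-3.141, 0.0, -0.001]
wrist_force: [-0.1, -1.1, 5.2]
width: 0.201
```

```bash
python3 st.py 2
```

```text
10.3 pos [ 0.5342 -0.0651  0.0883] F [-0.09 -0.27  5.15] T [-0.192 -0.061 -0.   ] rot [-3.141 -0.    -0.   ] w 0.204
```

Call:
apply_moves(targets=[{"dx": 0,"dy": -0.06,"dz": 0,"wx": 0,"wy": 0,"wz": 0,"jaw": 0},{"dx": 0,"dy": -0.06,"dz": 0,"wx": 0,"wy": 0,"wz": 0,"jaw": 0},{"dx": 0,"dy": 0,"dz": 0,"wx": 0,"wy": 0,"wz": 0,"jaw": 0}])

```text
time: 10.6
tool_pos: [0.5341, -0.0616, 0.0883]
tcp_rot: [-3.141, -0.0, -0.0]
wrist_force: [0.9, -0.9, 5.6]
width: 0.209
```

Call:
apply_moves(targets=[{"dx": 0,"dy": -0.04,"dz": 0,"wx": 0,"wy": 0,"wz": 0,"jaw": 0},{"dx": 0,"dy": -0.04,"dz": 0,"wx": 0,"wy": 0,"wz": 0,"jaw": 0},{"dx": 0,"dy": 0,"dz": 0,"wx": 0,"wy": 0,"wz": 0,"jaw": 0}])

```text
time: 10.9
tool_pos: [0.5341, -0.0594, 0.0883]
tcp_rot: [-3.141, -0.0, -0.0]
wrist_force: [-0.0, -1.8, 4.7]
width: 0.203
```

Now at d ≈ 34 mm. From here I'll take one small probing step per call.

Call:
apply_moves(targets=[{"dx": 0,"dy": -0.04,"dz": 0,"wx": 0,"wy": 0,"wz": 0,"jaw": 0},{"dx": 0,"dy": -0.04,"dz": 0,"wx": 0,"wy": 0,"wz": 0,"jaw": 0},{"dx": 0,"dy": 0,"dz": 0,"wx": 0,"wy": 0,"wz": 0,"jaw": 0}])

```text
time: 11.2
tool_pos: [0.5341, -0.057, 0.0884]
tcp_rot: [-3.141, -0.0, -0.0]
wrist_force: [-0.8, -2.1, 5.7]
width: 0.21
```

Call:
apply_moves(targets=[{"dx": 0,"dy": -0.04,"dz": 0,"wx": 0,"wy": 0,"wz": 0,"jaw": 0},{"dx": 0,"dy": -0.04,"dz": 0,"wx": 0,"wy": 0,"wz": 0,"jaw": 0},{"dx": 0,"dy": 0,"dz": 0,"wx": 0,"wy": 0,"wz": 0,"jaw": 0}])

```text
time: 11.5
tool_pos: [0.5341, -0.0547, 0.0883]
tcp_rot: [-3.142, -0.0, -0.0]
wrist_force: [0.1, -2.0, 5.4]
width: 0.205
```

Call:
apply_moves(targets=[{"dx": 0,"dy": -0.04,"dz": 0,"wx": 0,"wy": 0,"wz": 0,"jaw": 0},{"dx": 0,"dy": -0.04,"dz": 0,"wx": 0,"wy": 0,"wz": 0,"jaw": 0},{"dx": 0,"dy": 0,"dz": 0,"wx": 0,"wy": 0,"wz": 0,"jaw": 0}])

```text
time: 11.8
tool_pos: [0.5335, -0.0517, 0.0875]
tcp_rot: [-3.14, 0.0, 0.002]
wrist_force: [0.4, 0.6, -0.2]
width: 0.209
```

Fz fell from 5.4 to about 0 and z dropped 0.8 mm at d ≈ 42 mm, which suggests the plug. I'll test by pushing down a little.

```bash
python3 st.py 3
```

```text
11.95 pos [ 0.5335 -0.0518  0.0875] F [1.01 1.59 0.03] T [ 0.319 -0.264  0.009] rot [-3.14e+00  0.00e+00  2.00e-03] w 0.206
```

Call:
apply_moves(targets=[{"dx": 0,"dy": 0,"dz": 0.03,"wx": 0,"wy": 0,"wz": 0,"jaw": 0},{"dx": 0,"dy": 0,"dz": 0.03,"wx": 0,"wy": 0,"wz": 0,"jaw": 0},{"dx": 0,"dy": 0,"dz": 0,"wx": 0,"wy": 0,"wz": 0,"jaw": 0}])

```text
time: 12.25
tool_pos: [0.534, -0.0519, 0.0864]
tcp_rot: [-3.14, 0.0, 0.0]
wrist_force: [0.7, 4.6, 1.2]
width: 0.209
```

```bash
python3 st.py 3
```

```text
12.4 pos [ 0.534  -0.0519  0.0864] F [1.15 5.09 1.73] T [ 1.067 -0.138 -0.018] rot [-3.141  0.     0.   ] w 0.208
```

Fy = +5 N means the tip is riding on the near rim of the well, so I'll ease it about 1 mm further along +y.

Call:
apply_moves(targets=[{"dx": 0,"dy": -0.03,"dz": 0,"wx": 0,"wy": 0,"wz": 0,"jaw": 0},{"dx": 0,"dy": 0,"dz": 0,"wx": 0,"wy": 0,"wz": 0,"jaw": 0}])

```text
time: 12.6
tool_pos: [0.534, -0.0517, 0.0864]
tcp_rot: [3.141, 0.0, 0.0]
wrist_force: [0.0, 3.4, 0.7]
width: 0.205
```

```bash
python3 st.py 3
```

```text
12.75 pos [ 0.534  -0.0517  0.0863] F [1.31 3.47 1.81] T [ 0.639 -0.164  0.008] rot [ 3.141  0.    -0.   ] w 0.203
```

Call:
apply_moves(targets=[{"dx": 0,"dy": -0.03,"dz": 0,"wx": 0,"wy": 0,"wz": 0,"jaw": 0},{"dx": 0,"dy": 0,"dz": 0,"wx": 0,"wy": 0,"wz": 0,"jaw": 0}])

```text
time: 12.95
tool_pos: [0.5339, -0.0511, 0.0862]
tcp_rot: [3.141, 0.001, -0.0]
wrist_force: [1.1, 0.7, -0.2]
width: 0.206
```

```bash
python3 st.py 3
```

```text
13.1 pos [ 0.5339 -0.051   0.0863] F [ 0.14  0.68 -0.44] T [ 0.072 -0.188 -0.031] rot [ 3.141  0.    -0.   ] w 0.21
```

Call:
apply_moves(targets=[{"dx": 0,"dy": -0.02,"dz": 0,"wx": 0,"wy": 0,"wz": 0,"jaw": 0},{"dx": 0,"dy": 0,"dz": 0.05,"wx": 0,"wy": 0,"wz": 0,"jaw": 0},{"dx": 0,"dy": 0,"dz": 0.05,"wx": 0,"wy": 0,"wz": 0,"jaw": 0},{"dx": 0,"dy": 0,"dz": 0,"wx": 0,"wy": 0,"wz": 0,"jaw": 0}])

```text
time: 13.5
tool_pos: [0.5338, -0.0501, 0.083]
tcp_rot: [3.142, 0.0, -0.001]
wrist_force: [-0.2, -0.2, -1.3]
width: 0.203
```

```bash
python3 st.py 3
```

```text
13.65 pos [ 0.5339 -0.05    0.0832] F [ 0.47  0.04 -1.31] T [ 0.026 -0.119  0.025] rot [-3.142e+00 -0.000e+00  1.000e-03] w 0.203
```

Forces are nearly zero and the tip is 5 mm below the floor, so it is in the well. Home is at TCP z ≈ 0.0633. I'll keep pushing gently.

Call:
apply_moves(targets=[{"dx": 0,"dy": 0,"dz": 0.06,"wx": 0,"wy": 0,"wz": 0,"jaw": 0},{"dx": 0,"dy": 0,"dz": 0.06,"wx": 0,"wy": 0,"wz": 0,"jaw": 0},{"dx": 0,"dy": 0,"dz": 0.06,"wx": 0,"wy": 0,"wz": 0,"jaw": 0},{"dx": 0,"dy": 0,"dz": 0,"wx": 0,"wy": 0,"wz": 0,"jaw": 0}])

```text
time: 14.05
tool_pos: [0.5339, -0.05, 0.0776]
tcp_rot: [-3.142, -0.0, 0.0]
wrist_force: [0.3, 1.0, -0.7]
width: 0.206
```

```bash
python3 st.py 3
```

```text
14.2 pos [ 0.534  -0.0501  0.078 ] F [ 0.25 -0.11 -0.6 ] T [ 0.015 -0.022 -0.012] rot [-3.142 -0.     0.   ] w 0.207
```

Call:
apply_moves(targets=[{"dx": 0,"dy": 0,"dz": 0.08,"wx": 0,"wy": 0,"wz": 0,"jaw": 0},{"dx": 0,"dy": 0,"dz": 0.08,"wx": 0,"wy": 0,"wz": 0,"jaw": 0},{"dx": 0,"dy": 0,"dz": 0.08,"wx": 0,"wy": 0,"wz": 0,"jaw": 0},{"dx": 0,"dy": 0,"dz": 0.08,"wx": 0,"wy": 0,"wz": 0,"jaw": 0},{"dx": 0,"dy": 0,"dz": 0,"wx": 0,"wy": 0,"wz": 0,"jaw": 0}])

```text
time: 14.7
tool_pos: [0.5339, -0.05, 0.0679]
tcp_rot: [-3.141, -0.0, 0.001]
wrist_force: [-0.1, 0.0, -1.6]
width: 0.207
```

```bash
python3 st.py 3
```

```text
14.85 pos [ 0.534  -0.05    0.0683] F [ 0.63  0.15 -0.22] T [ 0.018 -0.063  0.017] rot [-3.142 -0.     0.   ] w 0.21
```

Call:
apply_moves(targets=[{"dx": 0,"dy": 0,"dz": 0.06,"wx": 0,"wy": 0,"wz": 0,"jaw": 0},{"dx": 0,"dy": 0,"dz": 0.06,"wx": 0,"wy": 0,"wz": 0,"jaw": 0},{"dx": 0,"dy": 0,"dz": 0.03,"wx": 0,"wy": 0,"wz": 0,"jaw": 0},{"dx": 0,"dy": 0,"dz": 0,"wx": 0,"wy": 0,"wz": 0,"jaw": 0}])

```text
time: 15.25
tool_pos: [0.534, -0.05, 0.0637]
tcp_rot: [-3.142, -0.0, 0.0]
wrist_force: [0.2, 0.7, 0.1]
width: 0.205
```

```bash
python3 st.py 3
```

```text
15.4 pos [ 0.534  -0.05    0.0639] F [ 0.3   0.24 -0.03] T [-0.004 -0.008 -0.006] rot [-3.142 -0.     0.   ] w 0.203
```

Call:
apply_moves(targets=[{"dx": 0,"dy": 0,"dz": 0.03,"wx": 0,"wy": 0,"wz": 0,"jaw": 0},{"dx": 0,"dy": 0,"dz": 0.02,"wx": 0,"wy": 0,"wz": 0,"jaw": 0},{"dx": 0,"dy": 0,"dz": 0,"wx": 0,"wy": 0,"wz": 0,"jaw": 0}])

```text
time: 15.7
tool_pos: [0.5341, -0.0501, 0.0633]
tcp_rot: [3.142, 0.0, -0.0]
wrist_force: [-2.1, 0.4, 5.3]
width: 0.206
```

```bash
python3 st.py 3 w9.png
```

```text
15.85 pos [ 0.5342 -0.0501  0.0633] F [-2.29  0.19  5.34] T [0.057 0.462 0.006] rot [3.142 0.    0.   ] w 0.204
```

The shoulder is seated at z = 0.0633 with about 6 N. I'll open the jaws.

Call:
apply_moves(targets=[{"dx": 0,"dy": 0,"dz": -0.02,"wx": 0,"wy": 0,"wz": 0,"jaw": 0},{"dx": 0,"dy": 0,"dz": 0,"wx": 0,"wy": 0,"wz": 0,"jaw": 0.25},{"dx": 0,"dy": 0,"dz": 0,"wx": 0,"wy": 0,"wz": 0,"jaw": 0.4},{"dx": 0,"dy": 0,"dz": 0,"wx": 0,"wy": 0,"wz": 0,"jaw": 0.6},{"dx": 0,"dy": 0,"dz": 0,"wx": 0,"wy": 0,"wz": 0,"jaw": 0.6}])

```text
time: 16.35
tool_pos: [0.534, -0.05, 0.0628]
tcp_rot: [-3.142, 0.0, 0.0]
wrist_force: [-0.1, -0.6, 1.0]
width: 0.603
```

```bash
python3 st.py 3 w10.png
```

```text
16.5 pos [ 0.534  -0.05    0.0629] F [-0.3  -0.28 -0.11] T [ 0.005  0.025 -0.001] rot [-3.142 -0.     0.   ] w 0.602
```

View pics/w10.png

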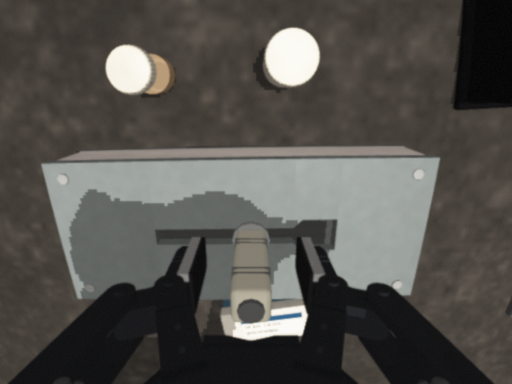

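The jaws are open and clear, and the probe is standing at px (251,270). I'll retreat straight up.

Call:
apply_moves(targets=[{"dx": 0,"dy": 0,"dz": -0.3,"wx": 0,"wy": 0,"wz": 0,"jaw": 0.6},{"dx": 0,"dy": 0,"dz": -0.7,"wx": 0,"wy": 0,"wz": 0,"jaw": 0.6},{"dx": 0,"dy": 0,"dz": -1,"wx": 0,"wy": 0,"wz": 0,"jaw": 0.6},{"dx": 0,"dy": 0,"dz": -1,"wx": 0,"wy": 0,"wz": 0,"jaw": 0.6},{"dx": 0,"dy": 0,"dz": -1,"wx": 0,"wy": 0,"wz": 0,"jaw": 0.6}])

```text
time: 17.0
tool_pos: [0.534, -0.05, 0.1848]
tcp_rot: [3.142, 0.0, 0.001]
wrist_force: [1.7, 0.6, 0.9]
width: 0.602
```

Call:
apply_moves(targets=[{"dx": 0,"dy": 0,"dz": -0.3,"wx": 0,"wy": 0,"wz": 0,"jaw": 0.6},{"dx": 0,"dy": 0,"dz": 0,"wx": 0,"wy": 0,"wz": 0,"jaw": 0.6},{"dx": 0,"dy": 0,"dz": 0,"wx": 0,"wy": 0,"wz": 0,"jaw": 0.6}])

```text
time: 17.3
tool_pos: [0.5333, -0.0499, 0.191]
tcp_rot: [-3.141, -0.0, 0.002]
wrist_force: [-0.1, -0.7, -0.9]
width: 0.598
```

```bash
python3 st.py 4; python3 - <<'E'
from h import *
s=bot.read_state();c=cams.read_camera('wrist');save(c['color'],'w11.png')
P=cloud(c,s);m=(P[...,2]>.1)&(P[...,2]<.14)&(abs(P[...,0]-.533)<.04)&(abs(P[...,1]+.05)<.04);p=P[m];print(len(p),np.median(p,0),cv2.minAreaRect((p[:,:2]*1000).astype(np.float32)))
c=cams.read_camera('scene');crop(c,190,150,330,290,4,'s11.png')
t=cams.read_camera('top');t0=dict(np.load('top0.npz'));P=cloud(t);P0=cloud(t0)
for n,(u,v) in dict(vial=(197,167),jar=(224,166),carton=(221,228)).items(): print(n,P0[v,u].round(4),P[v,u].round(4))
E
```

```text
17.5 pos [ 0.5328 -0.0499  0.19  ] F [ 0.38  0.18 -0.15] T [0.019 0.017 0.009] rot [-3.141 -0.     0.005] w 0.598
450 [ 0.53502439 -0.05032737  0.10963867] ((532.9639282226562, -50.36109924316406), (17.552082061767578, 17.438941955566406), 0.2638303339481354)
vial [0.6291 0.01   0.0525] [ 0.5422 -0.0729  0.5757]
jar [ 0.6355 -0.0748  0.0416] [ 0.6359 -0.0746  0.039 ]
carton [ 0.4375 -0.0689  0.0252] [ 0.4375 -0.0693  0.0286]
```

View pics/s11.png

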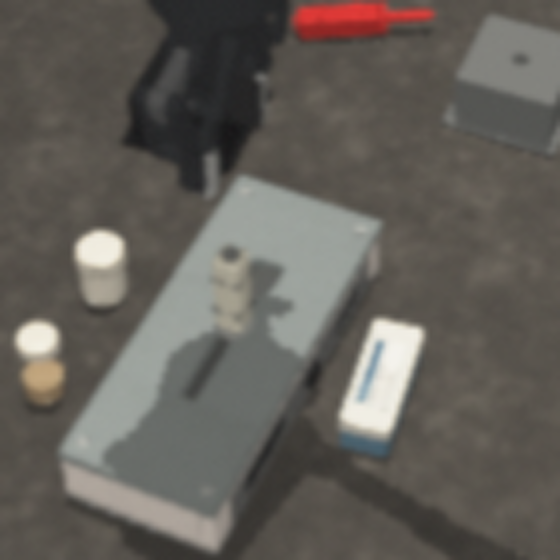

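View pics/w11.png

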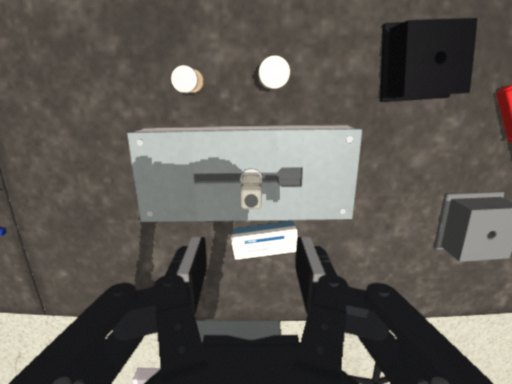

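The probe stands upright with its shoulder on the cover. Its top is at z ≈ 0.110, which is the value expected when home. The bystanders look unmoved, so I'll hand in.

```bash
python3 -c "
from workcell import job
print(job.finish_job())"
```

```text
the job is handed in; nothing more can be done
None
```

The probe is standing fully home in the measuring well, upright and released, and the job is handed in. It took about 18 s of the 72 s allowed.

- **What I did:** I lifted the probe from the grey parking block and set its tip on the floor of the groove's mouth. I slid it along with about 6 N until the force dropped 42 mm from the mouth. After easing it about 2 mm further off the well's near rim, I pushed it down slowly, seated it with about 6 N, opened the jaws and backed straight up.
- **Last checks:** The top of the handle is at z ≈ 0.1096 m (0.110 m is home) and centred at about (0.533, -0.050). The probe looks upright in the scene and wrist images. The wrist force is near zero with the gripper clear.
- **Forces:** The wrist readings in the groove stayed around 6 N, well under the 30 N limit. They were read only at the end of each move, so I did not see peaks in between.
- **Bystanders:** The jar and carton read the same as at the start, to within about 3 mm. The top camera's check of the vial failed because the arm blocked the view; it looks unmoved in the scene and wrist images.

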